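# Present the last ball to the CV joint

### The job

The CV joint clamped in the vice is still missing its last ball, which lies in the round parts dish. Pick the dish up by its rim, turn it a quarter turn so that its pouring lip points straight at the joint's empty cage window, and bring it up until the end of the lip is right at that window and just above it, ready to roll the ball in. Keep the dish level and the ball resting in the middle all the while, do not bump the joint or vice, leave the other things alone, and finish still holding the dish there, level and still, with the ball in its middle.

Things in the scene. Friction and masses are not known exactly. Their poses are not given: they have to be found in the camera images.
- dish_mid (a point): Round bare aluminium parts dish, 140 mm across, 38 mm high, 0.2 to 0.34 kg. Point: on its axis, 19 mm above its underside; +z up, +x to the pouring lip. Rim: upright wall, radius 65 to 70 mm, top 38 mm above the underside, free inside down to 16 mm; pinch it with one finger inside, one outside, anywhere but at the lip. Floor: shallow hollow, 5 mm high in the middle, 16 mm at the wall.
- dish_lip (a point): End of the dish's pouring lip, on the lip's floor: 88 mm from the dish's axis along its +x, 15.5 mm above the dish's underside. The lip is an open channel, 35 mm wide, standing out 18 mm beyond the rim. Axes as for the dish.
- ball_center (a point): Centre of the loose steel ball, 22 mm diameter, 44 g. It rolls freely in the hollow of the dish and comes back to the middle when the dish is level; at rest its centre is about 16 mm above the dish's underside. Its axes mean nothing.
- vice: Grey drill-press vice, fixed, a steel CV joint upright in its jaws. Origin: on the bench, on the joint's axis. +x: the way the ball is to be rolled in; the empty window faces -x. Vice 155 mm wide along x, reaching 110 mm to +y and 215 mm to -y (screw), jaws 70 mm high. The joint's bell is 90 mm across, rim 132 mm above the bench; its cage, swung up on the -x side, reaches 155 mm.
- window (a point): Middle of the one empty window of the joint's ball cage, on the cage's outer face: 24 mm from the joint's axis towards the vice's -x, 144 mm above the bench. The window looks outward and up at 45 degrees. Axes as for the vice.
- hammer: Bystander: hammer lying on the bench, about 280 mm long.
- boot: Bystander: black rubber bellows boot standing on its wide end, 82 mm diameter, 98 mm high.
- tin: Bystander: grease tin, 96 mm diameter, 72 mm high.

How it is judged:
On the way:
1. the dish is lifted off the bench, level, with the ball in its middle (height (world z) of dish_mid above 0.04 m and angle between dish_mid's own z axis and vertical below 0.15 rad and distance between ball_center and dish_mid below 0.03 m), for 0.2 s.
At the end, for the whole second after the job is handed in: Only the fingers hold the dish, still and level (6 degrees), clear of vice and joint; its lip points along the vice's +x (15 degrees), the lip's end within 30 mm horizontally of the window's middle and 0 to 40 mm above it; ball within 20 mm of the dish's middle (contact force between dish and the fingers above 2 N and contact force between dish and vice below 0.5 N and horizontal distance between dish_lip and window below 0.03 m and z of dish_lip in the frame of window between 0 and 0.04 m and x of dish_mid in the frame of vice below -0.08 m and angle between the x axis of dish_mid and the x axis of vice, either way round below 0.26 rad and angle between dish_mid's own z axis and vertical below 0.1 rad and distance between ball_center and dish_mid below 0.02 m and linear speed of dish below 0.02 m/s); the arm keeps its last pose, push and grip.
It fails at once if the ball strays more than 40 mm from the middle of the dish (distance between ball_center and dish_mid above 0.04 m).
It fails at once if the dish is tipped by more than 15 degrees (angle between dish_mid's own z axis and vertical above 0.26 rad).
It fails at once if the dish bumps the joint or vice (over 5 N) (contact force between dish and vice above 5 N).
It fails at once if the robot bumps the joint or vice (over 5 N) (contact force between the arm and vice above 5 N).
It fails at once if the hammer, boot or grease tin is moved by more than 30 mm (distance of any of hammer, boot, tin from where it was at the start of the episode above 0.03 m).
It also fails if it takes over 64 s, if anything falls off the work surface, if the arm or the gripper's body presses on something with over 40 N, if the wrist force passes 120 N, or if a joint passes its speed limit or range.

### The arm

A 7-joint arm with a two-finger parallel gripper is mounted at the origin on the work surface. World frame = base frame: x ahead of the robot, y to its left, z up, the work surface at z = 0. Lengths are in m, angles in rad, forces in N, time in s.
With the tool pointing down it reaches from about 0.425 to 0.875 m from the base axis. Payload 8.4 kg.
Tool frame: the origin (TCP) lies at the very end of the fingers, on their centre line; the grasp point (between the pads) lies 19 mm behind it; z points along the fingers, y is the direction in which the jaws open and shut (so a half turn about z gives the same grasp; the last joint's range is limited). The gripper opens to 85 mm and grips with 20 to 120 N. Pads are 22 mm wide; open, the fingers measure 114 mm over their backs; the gripper's body (76 mm by 85 mm) begins 54 mm behind the grasp point. The pads swing forward as they close: fully open they stand 13 mm farther back than shut.
Start: joints at [1.173, 0.333, 0.04, 1.465, -0.013, 1.343, -0.059], TCP at [0.191, -0.621, 0.195] pointing down, gripper open.
Joint ranges: [-2.58, 2.58], [-0.38, 2.09], [-1.3, 1.39], [0.25, 2.4], [-1.5, 4.64], [0.08, 2.09], [-2.65, 2.65]. Speed limits (rad/s): [2.22, 2.22, 2.79, 2.79, 3.14, 3.14, 3.14].

### API

Orientations are given as a rotation vector (axis times angle).
In Python, from bench import robot, eyes gives the robot as it stands.
- The arm moves only by the shell command python3 -m handwheel 'ROWS'. ROWS is JSON, a list of rows, each an object of numbers: "claw": the opening, from -1 (shut) to 1 (fully open); "tx", "ty", "tz": the shift along the tool's x, y, z in m; "roll": the turn about the tool's z in rad. A call has 1 to 8 rows; each row shifts and turns the commanded pose from where the row before left it, along the tool's axes as they then stand; what a row does not reach is not made up. A row lasts 1/8 s, in which the tool goes at most 62.5 mm and 10.7 degrees, less where a joint would pass 70% of its speed; a pose out of reach is approached as far as the arm can. A call is refused whole if a number of a shift passes 0.0625 or a number of a turn 0.188, either way. A call with a gripper value outside its range is refused whole. The fingers move at their own pace and stop on an object; the grip force is fixed at half the most. Time passes only in rows, so rows that do not move let the fingers close. It gives the time, the measured TCP pose, the force and the opening at its end, in the units of the state.
- robot.get_state(): the state, without advancing time (a new reading comes with each control period).
- eyes.snapshot(name): name is "side" or "top" or "wrist"; returns the picture (384x512x3 uint8, red, green, blue); there is no depth.
- eyes.camera_info(name): a dict with "vfov" (degrees; the focal length in pixels is half the picture's height over the tangent of half this angle, whatever the lens; pixels are square), "cx", "cy" (the principal point, pixels), "T" (4x4, takes a point from camera to world coordinates). Camera axes: x right, y down, z forward; pixel columns grow to the right and rows downward; lengths in m; the calibration is good to about 2 mm. The wrist camera is an equidistant fisheye: a pixel r from the principal point sees the ray r / f radians off the axis. A picture is of the moment at which its call begins: read the wrist's pose just before it. camera_info takes no time and is no camera call; for the wrist camera it gives the pose at the moment of the call.
- robot.finish_job(): hands the job in, once; it reports no verdict.
The state is a dict: "clock": time; "joint_pos": joint angles; "qvel": joint speeds; "joint_efforts": joint torques, N m; "eef_pos": TCP position; "orientation": TCP orientation; "force": force on the tool from outside, world axes, zero at the start; "ft_torque": the same for the moment, N m; "gripper_width": finger opening in m.
Only numpy, scipy, OpenCV 4.12 (cv2) and the standard library are available. Lean on these libraries where they do the work, as an engineer would, in place of code of your own. Each camera call takes 0.05 s, during which the arm holds its last target.

## Working session

There is one attempt and no reset: what is moved stays moved. The work goes in short steps, Python scripts to look and compute and a shell command to move; the robot and the scene stay as the last step left them, time stands still between calls to the robot, and variables do not carry over. Pictures are saved under pics/ and viewed, and the job is handed in when it is done.

```bash
ls; mkdir -p pics; python3 - <<'E'
from bench import robot, eyes
import cv2, numpy as np
print(robot.get_state())
for n in ["side","top","wrist"]:
    print(n, {k:(np.round(v,4).tolist() if k=="T" else v) for k,v in eyes.camera_info(n).items()})
    im=eyes.snapshot(n); cv2.imwrite(f"pics/{n}0.png", im[:,:,::-1])
E
```

```text
pics
{'clock': 0.0, 'joint_pos': array([ 1.17284779,  0.33394976,  0.03984971,  1.46630111, -0.01344339,
        1.34331639, -0.05850676]), 'qvel': array([ 8.38319083e-04, -5.65929465e-05, -4.39224379e-04, -6.32929692e-04,
        4.96465177e-04,  1.27699335e-03,  3.98071444e-04]), 'joint_efforts': array([-8.68539300e-04, -6.58552122e+01,  1.36473890e+00, -4.05559337e+01,
        1.68233039e-02,  1.26234483e-02,  2.03871480e-05]), 'eef_pos': array([ 0.19114916, -0.62069204,  0.19378127]), 'orientation': array([-3.10495155e+00, -4.67262314e-01,  5.02843141e-04]), 'force': array([ 0.79586724,  0.15862735, -0.02273131]), 'ft_torque': array([-0.0080096 ,  0.00046708,  0.03432708]), 'gripper_width': 0.0853952241091993}
side {'vfov': 44.71644773588216, 'cx': 261.79162084787146, 'cy': 192.7625207031086, 'T': [[-0.8374, -0.268, 0.4764, -0.1038], [-0.5462, 0.3798, -0.7466, 1.0664], [0.0191, -0.8854, -0.4645, 0.7861], [0.0, 0.0, 0.0, 1.0]]}
top {'vfov': 52.82366030151388, 'cx': 259.28546142681523, 'cy': 184.31802110332455, 'T': [[-0.0029, -0.9844, 0.176, 0.3294], [-0.9999, 0.0051, 0.0122, 0.001], [-0.0129, -0.176, -0.9843, 1.4246], [0.0, 0.0, 0.0, 1.0]]}
wrist {'vfov': 65.70646984690485, 'cx': 252.6516434216516, 'cy': 192.90166866269703, 'T': [[0.2947, -0.9219, -0.2515, 0.2549], [-0.9556, -0.2848, -0.0757, -0.6017], [-0.0019, 0.2626, -0.9649, 0.3734], [0.0, 0.0, 0.0, 1.0]]}
```

View pics/side0.png

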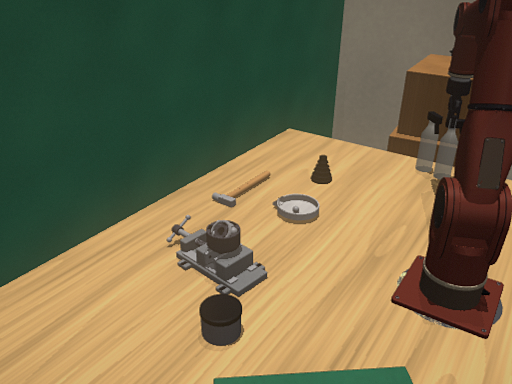

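View pics/top0.png

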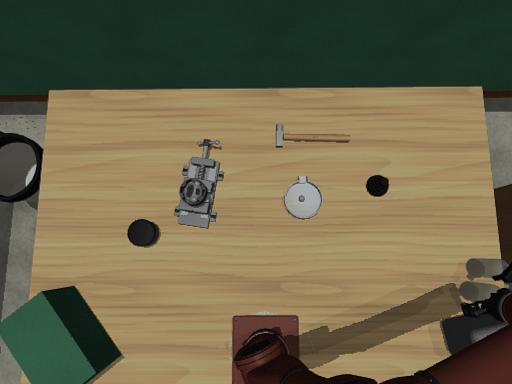

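View pics/wrist0.png

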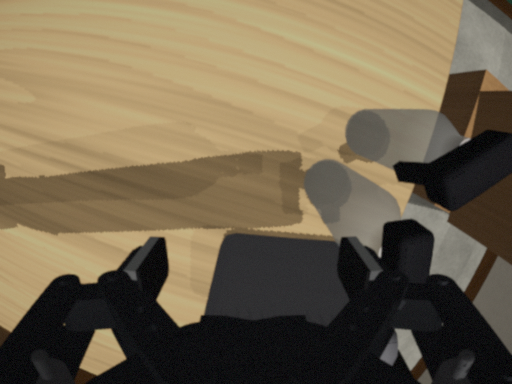

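```bash
python3 - <<'E'
import cv2
im=cv2.imread('pics/top0.png')
a=cv2.resize(im[125:245,120:230],None,fx=5,fy=5,interpolation=cv2.INTER_CUBIC); cv2.imwrite('pics/c_vice.png',a)
a=cv2.resize(im[165:230,270:340],None,fx=8,fy=8,interpolation=cv2.INTER_CUBIC); cv2.imwrite('pics/c_dish.png',a)
s=cv2.imread('pics/side0.png')
a=cv2.resize(s[180:300,160:330],None,fx=4.5,fy=4.5,interpolation=cv2.INTER_CUBIC); cv2.imwrite('pics/c_side.png',a)
E
```

```text
(no output)
```

View pics/c_vice.png

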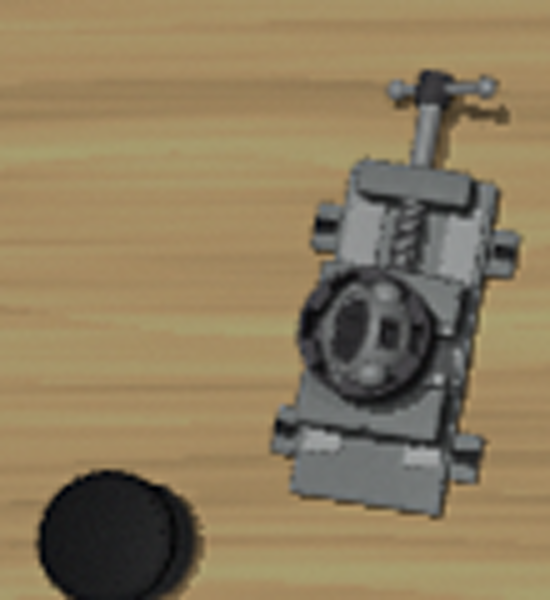

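View pics/c_dish.png

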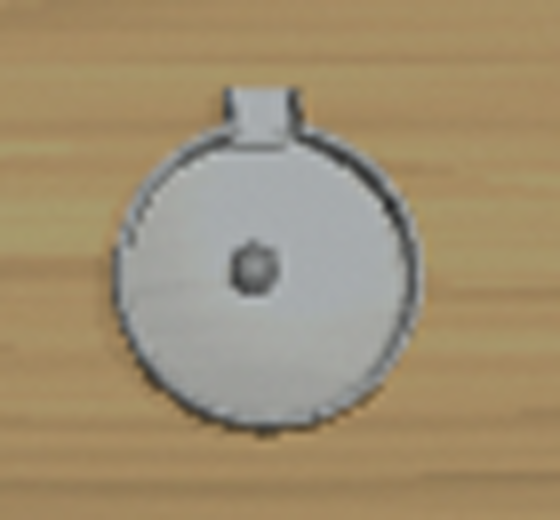

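View pics/c_side.png

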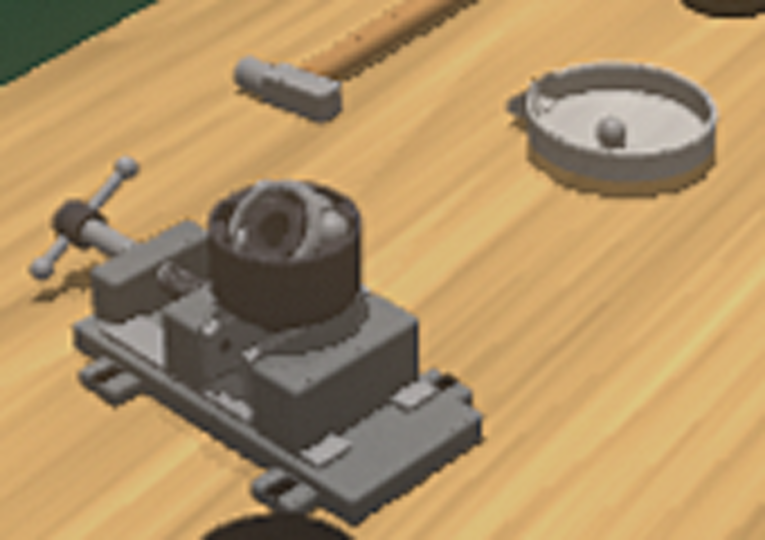

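```bash
cat > h.py <<'E'
import numpy as np, cv2
from bench import robot, eyes
def ray(name,u,v,info=None):
    c=info or eyes.camera_info(name); f=192/np.tan(np.radians(c['vfov'])/2)
    x,y=u-c['cx'],v-c['cy']
    if name=='wrist':
        r=np.hypot(x,y); th=r/f; d=np.array([np.sin(th)*x/max(r,1e-9),np.sin(th)*y/max(r,1e-9),np.cos(th)])
    else: d=np.array([x/f,y/f,1.])
    T=np.array(c['T']); return T[:3,3],T[:3,:3]@d
def at(name,u,v,z,info=None):
    o,d=ray(name,u,v,info); return o+d*(z-o[2])/d[2]
def proj(name,p,info=None):
    c=info or eyes.camera_info(name); f=192/np.tan(np.radians(c['vfov'])/2)
    T=np.array(c['T']); q=T[:3,:3].T@(np.array(p)-T[:3,3])
    if name=='wrist':
        r=np.hypot(q[0],q[1]); th=np.arctan2(r,q[2]); return c['cx']+f*th*q[0]/r, c['cy']+f*th*q[1]/r
    return c['cx']+f*q[0]/q[2], c['cy']+f*q[1]/q[2]
E
python3 - <<'E'
from h import *
im=cv2.imread('pics/top0.png')
hsv=cv2.cvtColor(im,cv2.COLOR_BGR2HSV)
m=(hsv[...,1]<60).astype(np.uint8)
for nm,(x0,x1,y0,y1) in dict(dish=(270,340,165,230),vice=(160,230,130,245)).items():
    sub=np.zeros_like(m); sub[y0:y1,x0:x1]=m[y0:y1,x0:x1]
    cs,_=cv2.findContours(sub,cv2.RETR_EXTERNAL,cv2.CHAIN_APPROX_NONE)
    c=max(cs,key=cv2.contourArea)[:,0,:].astype(float)
    print(nm,cv2.contourArea(c.astype(np.int32)),c.min(0),c.max(0))
    if nm=='dish':
        cc=c.copy()
        for k in range(6):
            A=np.c_[2*cc,np.ones(len(cc))]; s=np.linalg.lstsq(A,(cc**2).sum(1),rcond=None)[0]
            R=np.sqrt(s[2]+s[0]**2+s[1]**2); d=np.hypot(*(c-s[:2]).T)-R; cc=c[abs(d)<1.2]
        print('circ',s[:2],R, at('top',s[0],s[1],.03))
        print('R mm',np.linalg.norm(at('top',s[0]+R,s[1],.03)-at('top',s[0],s[1],.03)))
        lip=c[d>3]; print('lip',lip.mean(0),lip.min(0),lip.max(0))
    else: print(cv2.minAreaRect(c.astype(np.float32)))
P=lambda x,y:(120+x/5-.4,125+y/5-.4)
print('bell',at('top',*P(368,334.5),.132),'win',at('top',*P(391,333),.144))
print('R',np.linalg.norm(at('top',*P(436,334),.132)-at('top',*P(300,334),.132))/2)
D=lambda x,y:(270+x/8-.44,165+y/8-.44)
print('ball',at('top',*D(254,268),.016),'lipend',at('top',*D(262,88),.03))
for a,b,z in [((290,490),(440,515),.03),((495,185),(450,500),.03),((430,90),(425,165),.05),((360,185),(470,205),.07)]:
    p,q=at('top',*P(*a),z),at('top',*P(*b),z); print(p,q,np.degrees(np.arctan2(q[1]-p[1],q[0]-p[0])))
S=lambda x,y:(160+x/4.5-.4,180+y/4.5-.4)
print('side bell',at('side',*S(285,228),.132),'side dish',at('side',*S(622,110),.038), at('side',*S(611,132),.016))
E
```

```text
dish 1172.5 [284. 176.] [322. 218.]
circ [303.08298856 198.70740312] 19.062902246641393 [ 0.52480624 -0.14078951  0.03      ]
R mm 0.06916026666435258
lip [301.6 176.1] [298. 176.] [306. 177.]
vice 2337.0 [174. 139.] [223. 227.]
((200.48155212402344, 181.93792724609375), (41.360904693603516, 88.34086608886719), 10.007980346679688)
bell [0.53694382 0.24135788 0.132     ] win [0.53596163 0.2236545  0.144     ]
R 0.04625809298405537
ball [ 0.52919795 -0.13576407  0.016     ] lipend [ 0.6106434  -0.13990973  0.03      ]
[0.43987687 0.31368901 0.03      ] [0.42148849 0.20478968 0.03      ] -99.58436438971803
[0.66515623 0.16895881 0.03      ] [0.43223012 0.19779154 0.03      ] 172.9435454546315
[0.7326208  0.21572209 0.05      ] [0.67569895 0.21816395 0.05      ] 177.54360313551555
[0.65611008 0.26164691 0.07      ] [0.6408629  0.18191896 0.07      ] -100.82653268282905
side bell [0.53493375 0.2498549  0.132     ] side dish [ 0.52211643 -0.13758551  0.038     ] [ 0.5307535 -0.1387977  0.016    ]
```

```bash
python3 -m handwheel '[{"tx":0.015,"ty":-0.015,"claw":-0.1},{"tx":0.03,"ty":-0.03,"claw":-0.1},{"tx":0.035,"ty":-0.034,"claw":-0.1},{"tx":0.035,"ty":-0.034,"claw":-0.1},{"tx":0.035,"ty":-0.034,"claw":-0.1},{"tx":0.035,"ty":-0.034,"claw":-0.1},{"tx":0.035,"ty":-0.034,"claw":-0.1},{"tx":0.035,"ty":-0.034,"claw":-0.1}]'
python3 -m handwheel '[{"tx":0.035,"ty":-0.034,"claw":-0.1},{"tx":0.035,"ty":-0.034,"claw":-0.1},{"tx":0.035,"ty":-0.034,"claw":-0.1},{"tx":0.025,"ty":-0.022,"claw":-0.1},{"tx":0.01,"ty":-0.01,"claw":-0.1},{"roll":-0.16},{"roll":-0.16},{"roll":-0.16}]'
python3 -m handwheel '[{"roll":-0.16},{"roll":-0.16},{"roll":-0.16},{"roll":-0.16},{"roll":-0.17},{"roll":0}]'
```

```text
invalid input at $[0]: expected keys claw, tx, ty, tz, roll
invalid input at $[0]: expected keys claw, tx, ty, tz, roll
invalid input at $[0]: expected keys claw, tx, ty, tz, roll
```

All five keys are required; nothing moved. I'll retype the rows.

```bash
python3 -m handwheel '[{"claw":-0.1,"tx":0.015,"ty":-0.015,"tz":0,"roll":0},{"claw":-0.1,"tx":0.03,"ty":-0.03,"tz":0,"roll":0},{"claw":-0.1,"tx":0.035,"ty":-0.034,"tz":0,"roll":0},{"claw":-0.1,"tx":0.035,"ty":-0.034,"tz":0,"roll":0},{"claw":-0.1,"tx":0.035,"ty":-0.034,"tz":0,"roll":0},{"claw":-0.1,"tx":0.035,"ty":-0.034,"tz":0,"roll":0},{"claw":-0.1,"tx":0.035,"ty":-0.034,"tz":0,"roll":0},{"claw":-0.1,"tx":0.035,"ty":-0.034,"tz":0,"roll":0}]'
```

```text
clock: 1.15
eef_pos: [0.3622, -0.3066, 0.1947]
orientation: [3.106, 0.468, -0.0]
force: [0.7, -0.2, -0.3]
gripper_width: 0.0384
```

```bash
python3 -m handwheel '[{"claw":-0.1,"tx":0.035,"ty":-0.034,"tz":0,"roll":-0.1},{"claw":-0.1,"tx":0.035,"ty":-0.034,"tz":0,"roll":0},{"claw":-0.1,"tx":0.035,"ty":-0.034,"tz":0,"roll":0},{"claw":-0.1,"tx":0.024,"ty":-0.02,"tz":0,"roll":0},{"claw":-0.1,"tx":0,"ty":0,"tz":0,"roll":-0.16},{"claw":-0.1,"tx":0,"ty":0,"tz":0,"roll":-0.17},{"claw":-0.1,"tx":0,"ty":0,"tz":0,"roll":-0.17},{"claw":-0.1,"tx":0,"ty":0,"tz":0,"roll":-0.17}]'
python3 -m handwheel '[{"claw":-0.1,"tx":0,"ty":0,"tz":0,"roll":-0.17},{"claw":-0.1,"tx":0,"ty":0,"tz":0,"roll":-0.17},{"claw":-0.1,"tx":0,"ty":0,"tz":0,"roll":-0.17},{"claw":-0.1,"tx":0,"ty":0,"tz":0,"roll":0}]'
python3 - <<'E'
from h import *
s=robot.get_state(); print(s['joint_pos'].round(3),s['eef_pos'],s['orientation'])
np.save('w1.npy',eyes.camera_info('wrist')['T'])
cv2.imwrite('pics/w1.png',eyes.snapshot('wrist')[:,:,::-1]);cv2.imwrite('pics/s1.png',eyes.snapshot('side')[:,:,::-1])
E
```

```text
clock: 2.15
eef_pos: [0.4374, -0.1477, 0.1945]
orientation: [-2.699, -1.607, 0.0]
force: [0.8, -1.0, -0.1]
gripper_width: 0.0382
clock: 2.65
eef_pos: [0.4375, -0.1477, 0.1946]
orientation: [-2.213, -2.229, 0.0]
force: [-0.7, -0.1, 0.7]
gripper_width: 0.0384
[ 0.635 -0.033 -0.393  1.883 -0.013  1.289  0.253] [ 0.43746855 -0.14768383  0.19457102] [-2.21345350e+00 -2.22895012e+00  2.25046206e-04]
```

View pics/w1.png

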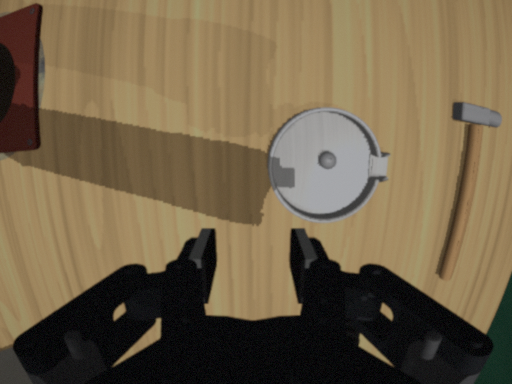

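```bash
python3 - <<'E'
from h import *
c=eyes.camera_info('wrist'); c['T']=np.load('w1.npy')
im=cv2.imread('pics/w1.png')
cv2.imwrite('pics/w1c.png',cv2.resize(im[95:235,255:405],None,fx=5,fy=5,interpolation=cv2.INTER_CUBIC))
hsv=cv2.cvtColor(im,cv2.COLOR_BGR2HSV)
m=(hsv[...,1]<70).astype(np.uint8); sub=np.zeros_like(m); sub[95:226,262:400]=m[95:226,262:400]
cs,_=cv2.findContours(sub,cv2.RETR_EXTERNAL,cv2.CHAIN_APPROX_NONE)
k=max(cs,key=cv2.contourArea)[:,0,:]; print(k.min(0),k.max(0))
w=np.array([at('wrist',u,v,.038,c)[:2] for u,v in k]); cc=w
for i in range(6):
    s=np.linalg.lstsq(np.c_[2*cc,np.ones(len(cc))],(cc**2).sum(1),rcond=None)[0]
    R=np.sqrt(s[2]+s[0]**2+s[1]**2); d=np.hypot(*(w-s[:2]).T)-R; cc=w[abs(d)<.0025]
print(s[:2],R,len(cc),len(w)); lip=w[d>.012]; print('lip',lip.mean(0),lip.min(0),lip.max(0), np.degrees(np.arctan2(*(lip.mean(0)-s[:2])[::-1])))
print('ball',at('wrist',327,160,.018,c))
E
```

```text
[267 107] [390 223]
[ 0.52459108 -0.14015303] 0.06989816112046505 298 336
lip [ 0.60555027 -0.1235838 ] [ 0.60555027 -0.1235838 ] [ 0.60555027 -0.1235838 ] 11.56651232408137
ball [ 0.52932922 -0.13555175  0.018     ]
```

View pics/w1c.png

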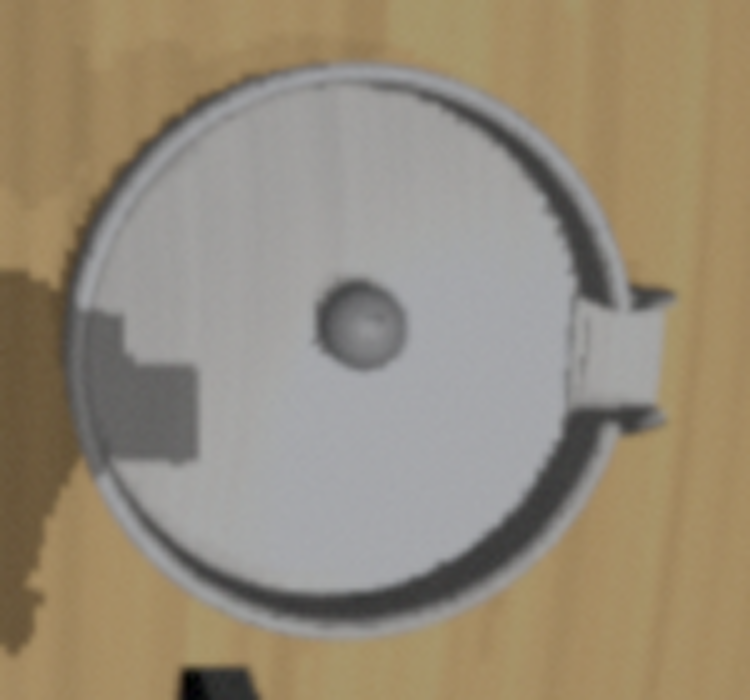

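View pics/s1.png

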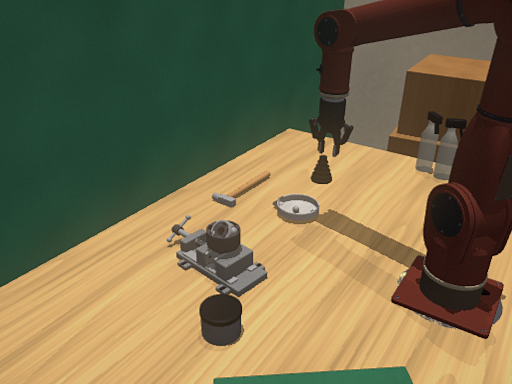

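```bash
python3 - <<'E'
from h import *
c=eyes.camera_info('wrist'); c['T']=np.load('w1.npy')
for u,v,z in [(660,360,.0155),(672,295,.03),(662,425,.03),(665,360,.03)]:
    p=at('wrist',255+u/5-.4,95+v/5-.4,z,c)[:2]; d=p-[.5246,-.1402]; print(p,np.linalg.norm(d),np.degrees(np.arctan2(d[1],d[0])))
E
```

```text
[ 0.61325056 -0.14196323] 0.08866809793582871 -1.1394456554572419
[ 0.60794919 -0.12287928] 0.08512986953043808 11.739496113947279
[ 0.60860488 -0.156268  ] 0.08552777654569592 -10.82843326736642
[ 0.6075765  -0.13947441] 0.0829796736587484 0.5010126836791178
```

```bash
python3 -m handwheel '[{"claw":-0.1,"tx":0.0075,"ty":0.0195,"tz":0,"roll":0},{"claw":-0.1,"tx":0,"ty":0,"tz":0.02,"roll":0},{"claw":-0.1,"tx":0,"ty":0,"tz":0.03,"roll":0},{"claw":-0.1,"tx":0,"ty":0,"tz":0.03,"roll":0},{"claw":-0.1,"tx":0,"ty":0,"tz":0.03,"roll":0},{"claw":-0.1,"tx":0,"ty":0,"tz":0.015,"roll":0},{"claw":-0.1,"tx":0,"ty":0,"tz":0,"roll":0}]'
python3 - <<'E'
from h import *
np.save('w2.npy',eyes.camera_info('wrist')['T'])
cv2.imwrite('pics/w2.png',eyes.snapshot('wrist')[:,:,::-1])
s=eyes.snapshot('side');cv2.imwrite('pics/s2.png',cv2.resize(s[100:240,220:390],None,fx=4.5,fy=4.2)[:,:,::-1])
E
```

```text
clock: 3.62
eef_pos: [0.4566, -0.1399, 0.0692]
orientation: [-2.213, -2.228, 0.001]
force: [0.4, -0.2, 0.1]
gripper_width: 0.0383
```

View pics/w2.png

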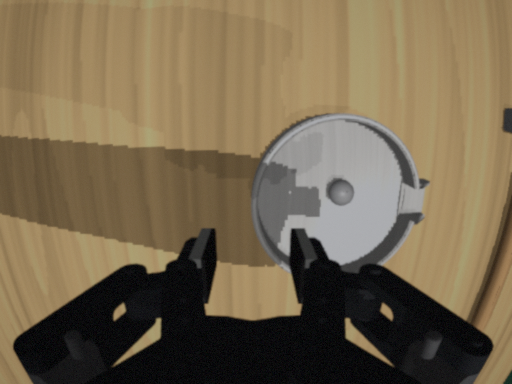

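View pics/s2.png

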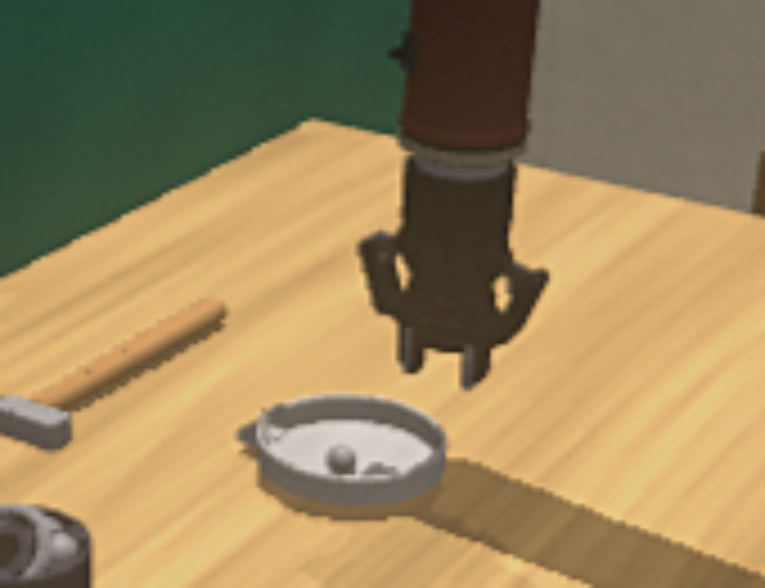

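```bash
python3 -m handwheel '[{"claw":-0.1,"tx":0,"ty":0,"tz":0.012,"roll":0},{"claw":-0.1,"tx":0,"ty":0,"tz":0.012,"roll":0},{"claw":-0.1,"tx":0,"ty":0,"tz":0.012,"roll":0},{"claw":-0.1,"tx":0,"ty":0,"tz":0.011,"roll":0},{"claw":-0.1,"tx":0,"ty":0,"tz":0,"roll":0}]'
python3 - <<'E'
from h import *
np.save('w3.npy',eyes.camera_info('wrist')['T'])
cv2.imwrite('pics/w3.png',eyes.snapshot('wrist')[:,:,::-1])
s=eyes.snapshot('side');cv2.imwrite('pics/s3.png',cv2.resize(s[100:240,220:390],None,fx=4.5,fy=4.2)[:,:,::-1])
E
```

```text
clock: 4.35
eef_pos: [0.4563, -0.1398, 0.0216]
orientation: [-2.211, -2.229, 0.001]
force: [-0.7, -0.6, 1.0]
gripper_width: 0.0387
```

View pics/w3.png

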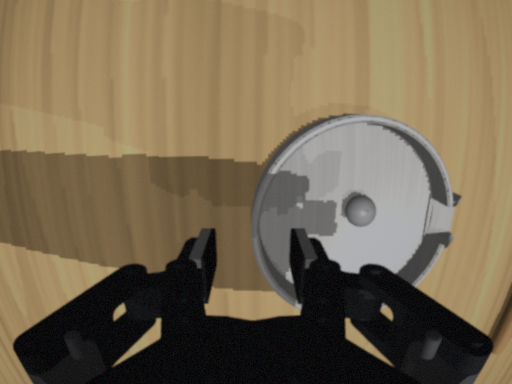

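View pics/s3.png

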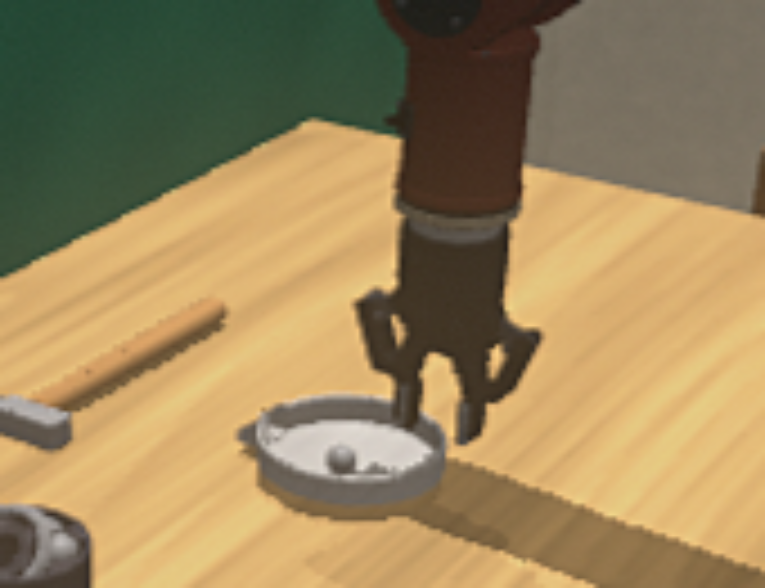

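```bash
python3 -m handwheel '[{"claw":-0.3,"tx":0,"ty":0,"tz":0,"roll":0},{"claw":-0.5,"tx":0,"ty":0,"tz":0,"roll":0},{"claw":-0.65,"tx":0,"ty":0,"tz":0,"roll":0},{"claw":-0.75,"tx":0,"ty":0,"tz":0,"roll":0},{"claw":-0.8,"tx":0,"ty":0,"tz":0,"roll":0},{"claw":-0.85,"tx":0,"ty":0,"tz":0,"roll":0},{"claw":-0.9,"tx":0,"ty":0,"tz":0,"roll":0},{"claw":-1,"tx":0,"ty":0,"tz":0,"roll":0}]'
python3 -m handwheel '[{"claw":-1,"tx":0,"ty":0,"tz":0,"roll":0},{"claw":-1,"tx":0,"ty":0,"tz":0,"roll":0},{"claw":-1,"tx":0,"ty":0,"tz":0,"roll":0},{"claw":-1,"tx":0,"ty":0,"tz":0,"roll":0}]'
python3 - <<'E'
from h import *
np.save('w4.npy',eyes.camera_info('wrist')['T'])
cv2.imwrite('pics/w4.png',eyes.snapshot('wrist')[:,:,::-1])
E
```

```text
clock: 5.45
eef_pos: [0.4571, -0.1401, 0.0227]
orientation: [-2.212, -2.23, -0.0]
force: [0.1, -0.8, 0.5]
gripper_width: 0.0002
clock: 5.95
eef_pos: [0.4571, -0.1401, 0.0227]
orientation: [-2.213, -2.23, -0.0]
force: [-0.4, -0.3, 0.5]
gripper_width: 0.0001
```

View pics/w4.png

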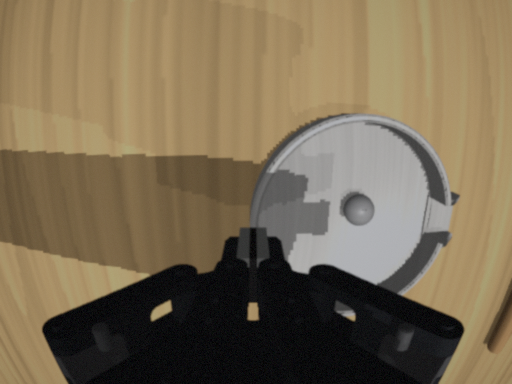

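```bash
python3 - <<'E'
from h import *
c=eyes.camera_info('wrist'); print(np.array(c['T']).round(3))
for p in [(.457,-.14,.0227),(.457,-.14,.042),(.457,-.14,.038),(.5246,-.1402,.038),(.5246,-.0702,.038),(.5246,-.2102,.038),(.4546,-.1402,.038),(.5946,-.1402,.038)]: print(p,proj('wrist',p,c),proj('side',p))
s=eyes.snapshot('side');cv2.imwrite('pics/s4.png',cv2.resize(s[140:240,240:370],None,fx=6,fy=6,interpolation=cv2.INTER_CUBIC)[:,:,::-1])
E
```

```text
[[ 1.     0.008  0.002  0.457]
 [ 0.008 -0.965 -0.262 -0.074]
 [ 0.     0.262 -0.965  0.202]
 [ 0.     0.     0.     1.   ]]
(0.457, -0.14, 0.0227) (np.float64(252.24955681710537), np.float64(218.8025795077717)) (np.float64(315.3804686142209), np.float64(213.43179614897363))
(0.457, -0.14, 0.042) (np.float64(252.20810193808447), np.float64(230.23619833853886)) (np.float64(315.81175928880833), np.float64(208.28350821521607))
(0.457, -0.14, 0.038) (np.float64(252.21735831756033), np.float64(227.67591740445062)) (np.float64(315.7219533982544), np.float64(209.3555151236923))
(0.5246, -0.1402, 0.038) (np.float64(360.84441089076324), np.float64(227.26487839162047)) (np.float64(297.55269474919487), np.float64(203.52129026784965))
(0.5246, -0.0702, 0.038) (np.float64(370.7665166883643), np.float64(112.62652672938893)) (np.float64(286.8658965490808), np.float64(212.19744376048266))
(0.5246, -0.2102, 0.038) (np.float64(345.42212338341415), np.float64(316.49679640186173)) (np.float64(307.5413236492105), np.float64(195.41195051101212))
(0.4546, -0.1402, 0.038) (np.float64(248.17534684902674), np.float64(227.95383301148686)) (np.float64(316.41058902806094), np.float64(209.54126462216672))
(0.5946, -0.1402, 0.038) (np.float64(448.89225821639286), np.float64(224.26506126237692)) (np.float64(279.49033692331955), np.float64(197.75527369768963))
```

View pics/s4.png

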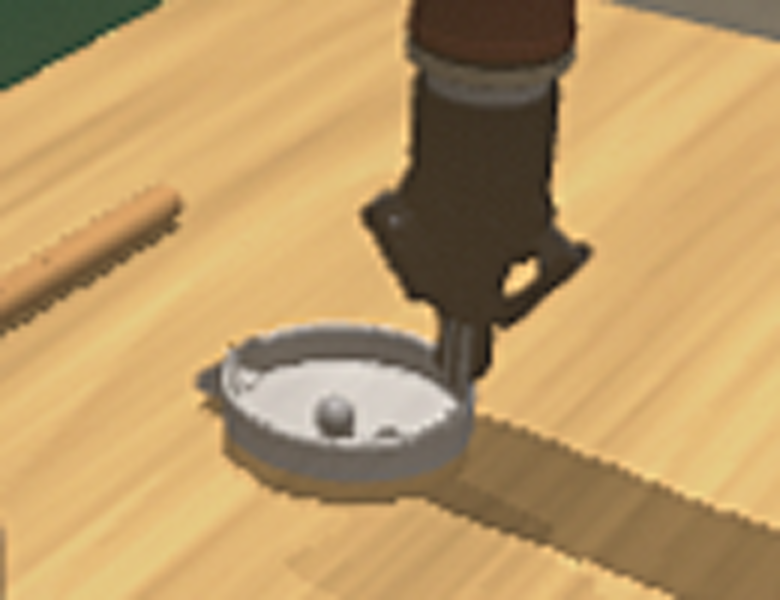

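```bash
python3 - <<'E'
from h import *
for z in (.07,.08,.09,.1,.11):
  for dx in (-.022,.022): print(z,dx,np.round(proj('side',(.4566+dx,-.1399,z)),1),np.round(proj('top',(.4566+dx,-.1399,z)),1))
im=cv2.imread('pics/s3.png')
E
```

```text
0.07 -0.022 [322.7 202.7] [304.5 222.7]
0.07 0.022 [310.5 198.9] [304.3 210.2]
0.08 -0.022 [323.  199.9] [304.8 222.5]
0.08 0.022 [310.7 196.1] [304.5 209.8]
0.09 -0.022 [323.2 197.1] [305.1 222.3]
0.09 0.022 [310.9 193.4] [304.8 209.5]
0.1 -0.022 [323.5 194.3] [305.4 222. ]
0.1 0.022 [311.1 190.6] [305.1 209.2]
0.11 -0.022 [323.7 191.5] [305.8 221.8]
0.11 0.022 [311.3 187.9] [305.4 208.9]
```

```bash
python3 -m handwheel '[{"claw":-0.2,"tx":0,"ty":0,"tz":0,"roll":0},{"claw":-0.2,"tx":0,"ty":0,"tz":0,"roll":0},{"claw":-0.2,"tx":0,"ty":0,"tz":0,"roll":0},{"claw":-0.2,"tx":0,"ty":0,"tz":0.007,"roll":0},{"claw":-0.2,"tx":0,"ty":0,"tz":0.008,"roll":0},{"claw":-0.2,"tx":0,"ty":0,"tz":0,"roll":0}]'
python3 - <<'E'
from h import *
cv2.imwrite('pics/w5.png',eyes.snapshot('wrist')[:,:,::-1])
s=eyes.snapshot('side');cv2.imwrite('pics/s5.png',cv2.resize(s[140:240,240:370],None,fx=6,fy=6,interpolation=cv2.INTER_CUBIC)[:,:,::-1])
E
```

```text
clock: 6.8
eef_pos: [0.4563, -0.1398, 0.0067]
orientation: [-2.211, -2.229, 0.001]
force: [0.1, -1.0, 0.4]
gripper_width: 0.0343
```

View pics/s5.png

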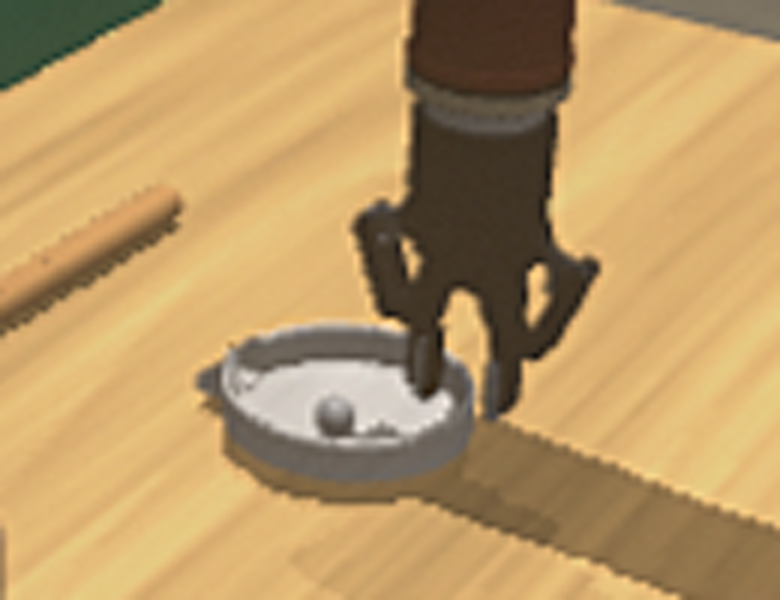

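View pics/w5.png

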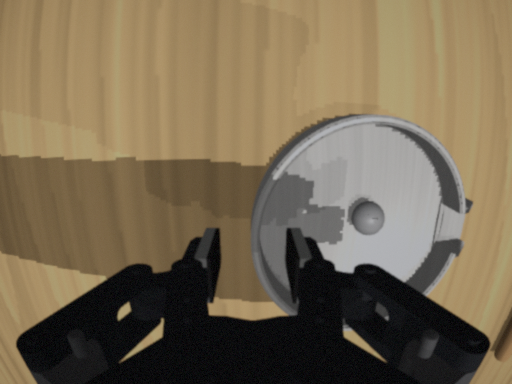

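```bash
python3 -m handwheel '[{"claw":-0.2,"tx":0,"ty":0,"tz":0.005,"roll":0},{"claw":-0.2,"tx":0,"ty":0,"tz":0.005,"roll":0},{"claw":-0.2,"tx":0,"ty":0,"tz":0.004,"roll":0},{"claw":-0.2,"tx":0,"ty":0,"tz":0,"roll":0}]'
python3 -m handwheel '[{"claw":-0.2,"tx":0,"ty":0,"tz":0.003,"roll":0},{"claw":-0.2,"tx":0,"ty":0,"tz":0,"roll":0}]'
python3 - <<'E'
from h import *
cv2.imwrite('pics/w6.png',eyes.snapshot('wrist')[:,:,::-1])
s=eyes.snapshot('side');cv2.imwrite('pics/s6.png',cv2.resize(s[140:240,240:370],None,fx=6,fy=6,interpolation=cv2.INTER_CUBIC)[:,:,::-1])
for z in (.02,.03,.04):
  for dx in (-.02,.02): print(z,dx,np.round(proj('side',(.4566+dx,-.1399,z)),1))
E
```

```text
clock: 7.4
eef_pos: [0.4567, -0.14, -0.0067]
orientation: [-2.212, -2.23, 0.0]
force: [-0.8, 0.1, -0.3]
gripper_width: 0.0341
clock: 7.65
eef_pos: [0.457, -0.1401, -0.0094]
orientation: [-2.212, -2.23, 0.0]
force: [0.1, 0.5, -0.7]
gripper_width: 0.0342
0.02 -0.02 [320.9 216. ]
0.02 0.02 [310.  212.4]
0.03 -0.02 [321.2 213.3]
0.03 0.02 [310.2 209.8]
0.04 -0.02 [321.4 210.6]
0.04 0.02 [310.4 207.1]
```

View pics/s6.png

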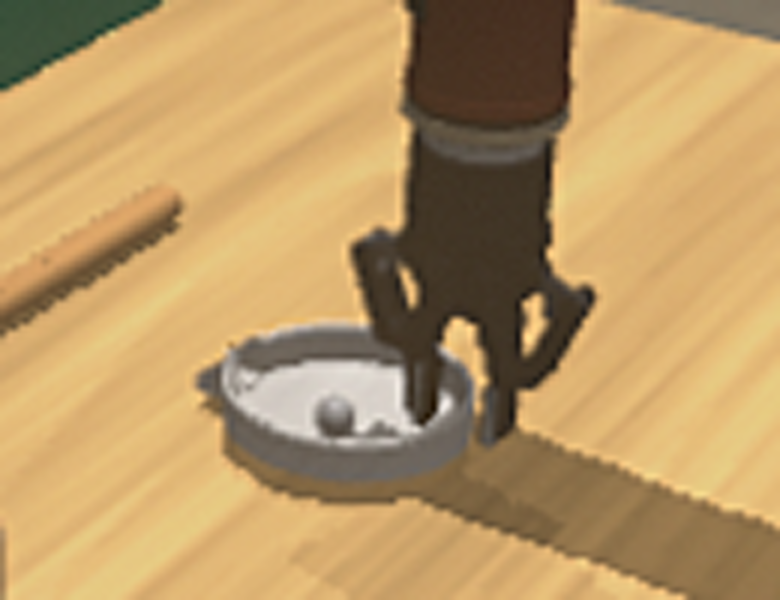

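View pics/w6.png

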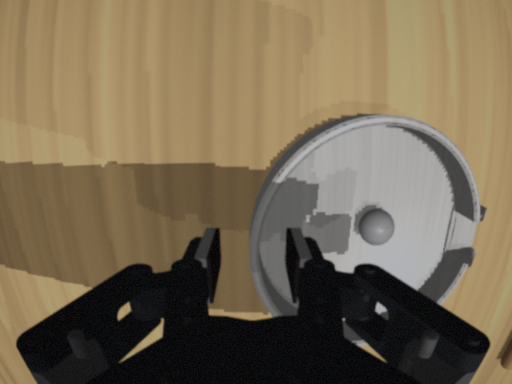

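```bash
python3 -m handwheel '[{"claw":-0.4,"tx":0,"ty":0,"tz":0,"roll":0},{"claw":-0.55,"tx":0,"ty":0,"tz":0,"roll":0},{"claw":-0.65,"tx":0,"ty":0,"tz":0,"roll":0},{"claw":-0.7,"tx":0,"ty":0,"tz":0,"roll":0},{"claw":-0.75,"tx":0,"ty":0,"tz":0,"roll":0},{"claw":-0.8,"tx":0,"ty":0,"tz":0,"roll":0},{"claw":-0.85,"tx":0,"ty":0,"tz":0,"roll":0},{"claw":-0.9,"tx":0,"ty":0,"tz":0,"roll":0}]'
python3 -m handwheel '[{"claw":-1,"tx":0,"ty":0,"tz":0,"roll":0},{"claw":-1,"tx":0,"ty":0,"tz":0,"roll":0},{"claw":-1,"tx":0,"ty":0,"tz":0,"roll":0},{"claw":-1,"tx":0,"ty":0,"tz":0,"roll":0}]'
python3 - <<'E'
from h import *
cv2.imwrite('pics/w7.png',eyes.snapshot('wrist')[:,:,::-1])
s=eyes.snapshot('side');cv2.imwrite('pics/s7.png',cv2.resize(s[140:240,240:370],None,fx=6,fy=6,interpolation=cv2.INTER_CUBIC)[:,:,::-1])
E
```

```text
clock: 8.75
eef_pos: [0.4573, -0.1402, -0.0092]
orientation: [2.212, 2.23, 0.0]
force: [0.9, -0.5, 0.5]
gripper_width: 0.0051
clock: 9.25
eef_pos: [0.4572, -0.1403, -0.0091]
orientation: [2.212, 2.23, 0.0]
force: [0.4, -1.8, 4.2]
gripper_width: 0.0033
```

View pics/w7.png

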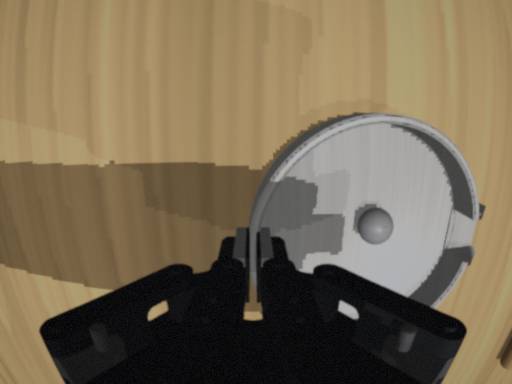

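View pics/s7.png

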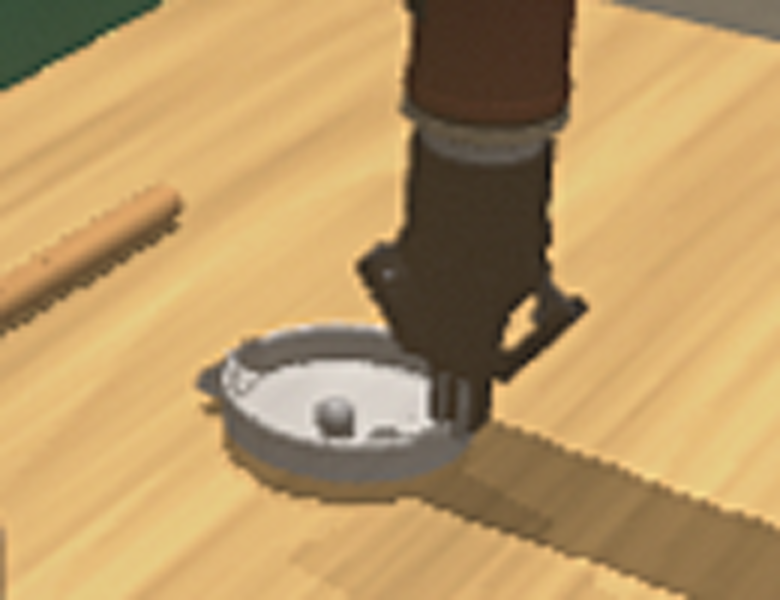

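```bash
python3 -m handwheel '[{"claw":-1,"tx":0,"ty":0,"tz":-0.001,"roll":0},{"claw":-1,"tx":0,"ty":0,"tz":-0.002,"roll":0},{"claw":-1,"tx":0,"ty":0,"tz":-0.004,"roll":0},{"claw":-1,"tx":0,"ty":0,"tz":-0.006,"roll":0},{"claw":-1,"tx":0,"ty":0,"tz":-0.007,"roll":0},{"claw":-1,"tx":0,"ty":0,"tz":-0.006,"roll":0},{"claw":-1,"tx":0,"ty":0,"tz":-0.004,"roll":0},{"claw":-1,"tx":0,"ty":0,"tz":-0.002,"roll":0}]'
python3 -m handwheel '[{"claw":-1,"tx":0,"ty":0,"tz":0,"roll":0},{"claw":-1,"tx":0,"ty":0,"tz":0,"roll":0}]'
python3 - <<'E'
from h import *
cv2.imwrite('pics/w8.png',eyes.snapshot('wrist')[:,:,::-1])
s=eyes.snapshot('side');cv2.imwrite('pics/s8.png',cv2.resize(s[140:240,240:370],None,fx=6,fy=6,interpolation=cv2.INTER_CUBIC)[:,:,::-1])
E
```

```text
clock: 10.35
eef_pos: [0.4572, -0.1402, 0.023]
orientation: [2.212, 2.23, 0.0]
force: [-0.2, 0.2, -3.0]
gripper_width: 0.0032
clock: 10.6
eef_pos: [0.4569, -0.14, 0.0225]
orientation: [-2.212, -2.23, 0.0]
force: [-0.9, -0.2, -2.6]
gripper_width: 0.0034
```

View pics/w8.png

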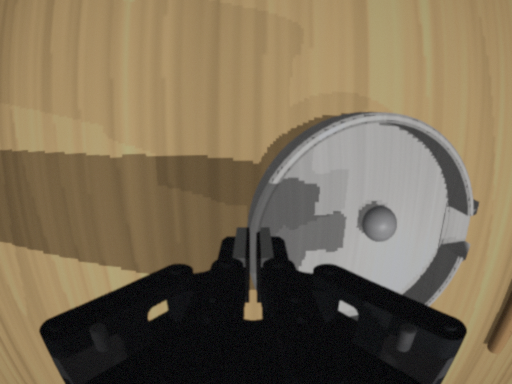

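View pics/s8.png

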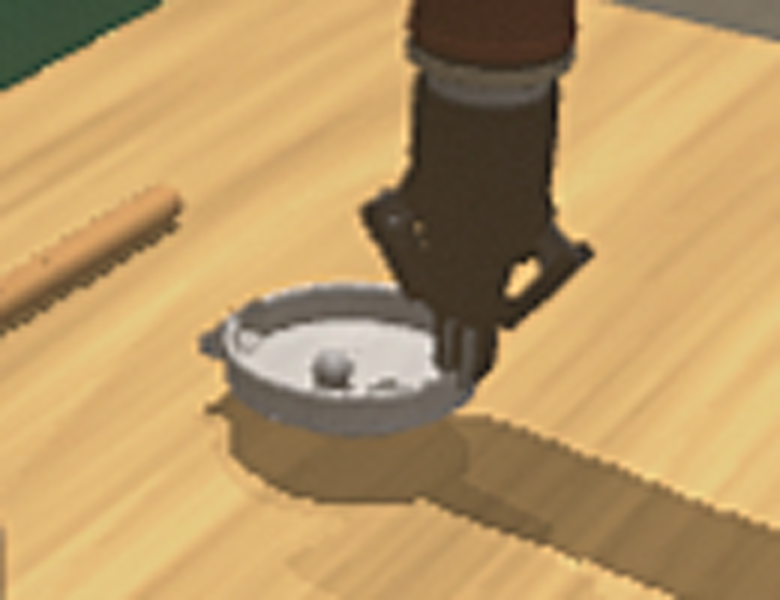

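```bash
python3 -m handwheel '[{"claw":-1,"tx":0,"ty":0,"tz":-0.002,"roll":0},{"claw":-1,"tx":0,"ty":0,"tz":-0.004,"roll":0},{"claw":-1,"tx":0,"ty":0,"tz":-0.007,"roll":0},{"claw":-1,"tx":0,"ty":0,"tz":-0.010,"roll":0},{"claw":-1,"tx":0,"ty":0,"tz":-0.011,"roll":0},{"claw":-1,"tx":0,"ty":0,"tz":-0.011,"roll":0},{"claw":-1,"tx":0,"ty":0,"tz":-0.011,"roll":0},{"claw":-1,"tx":0,"ty":0,"tz":-0.011,"roll":0}]'
python3 -m handwheel '[{"claw":-1,"tx":0,"ty":0,"tz":-0.011,"roll":0},{"claw":-1,"tx":0,"ty":0,"tz":-0.011,"roll":0},{"claw":-1,"tx":0,"ty":0,"tz":-0.011,"roll":0},{"claw":-1,"tx":0,"ty":0,"tz":-0.010,"roll":0},{"claw":-1,"tx":0,"ty":0,"tz":-0.008,"roll":0},{"claw":-1,"tx":0,"ty":0,"tz":-0.006,"roll":0},{"claw":-1,"tx":0,"ty":0,"tz":-0.003,"roll":0},{"claw":-1,"tx":0,"ty":0,"tz":-0.001,"roll":0}]'
python3 - <<'E'
from h import *
cv2.imwrite('pics/w9.png',eyes.snapshot('wrist')[:,:,::-1])
s=eyes.snapshot('side');cv2.imwrite('pics/s9.png',cv2.resize(s[100:260,160:360],None,fx=4,fy=3.75,interpolation=cv2.INTER_CUBIC)[:,:,::-1])
E
```

```text
clock: 11.7
eef_pos: [0.4571, -0.1401, 0.0906]
orientation: [2.212, 2.23, 0.0]
force: [0.1, -0.7, -1.7]
gripper_width: 0.0032
clock: 12.7
eef_pos: [0.457, -0.1401, 0.1507]
orientation: [-2.212, -2.23, -0.0]
force: [-0.2, -1.0, -3.6]
gripper_width: 0.003
```

View pics/w9.png

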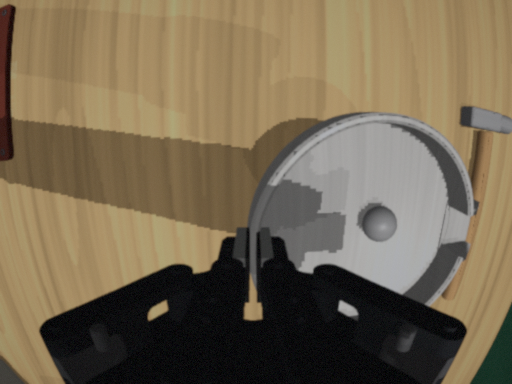

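View pics/s9.png

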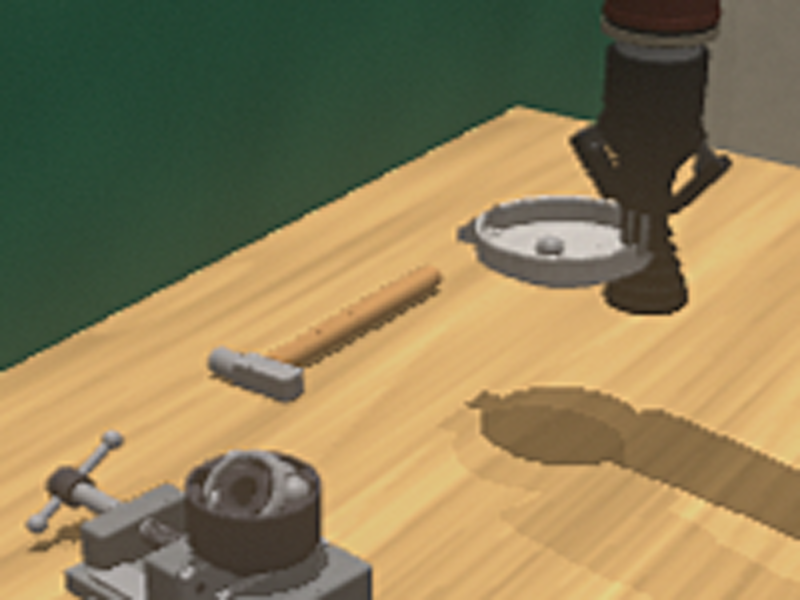

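```bash
python3 -m handwheel '[{"claw":-1,"tx":-0.0014,"ty":0,"tz":0,"roll":-0.02},{"claw":-1,"tx":-0.0027,"ty":0.0001,"tz":0,"roll":-0.04},{"claw":-1,"tx":-0.0041,"ty":0.0001,"tz":0,"roll":-0.06},{"claw":-1,"tx":-0.0048,"ty":0.0002,"tz":0,"roll":-0.07},{"claw":-1,"tx":-0.0048,"ty":0.0002,"tz":0,"roll":-0.07},{"claw":-1,"tx":-0.0048,"ty":0.0002,"tz":0,"roll":-0.07},{"claw":-1,"tx":-0.0048,"ty":0.0002,"tz":0,"roll":-0.07},{"claw":-1,"tx":-0.0048,"ty":0.0002,"tz":0,"roll":-0.07}]'
python3 - <<'E'
from h import *
cv2.imwrite('pics/w10.png',eyes.snapshot('wrist')[:,:,::-1])
E
```

```text
clock: 13.8
eef_pos: [0.4648, -0.1713, 0.1505]
orientation: [-1.628, -2.686, 0.0]
force: [0.2, -0.0, -3.8]
gripper_width: 0.0031
```

View pics/w10.png

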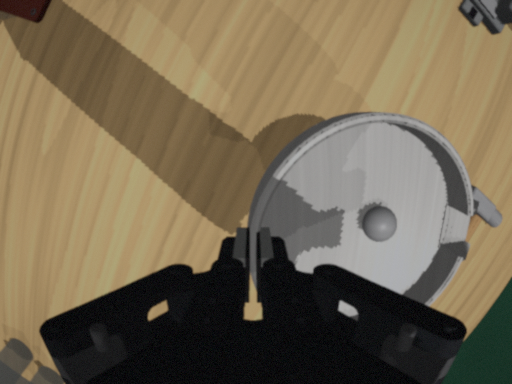

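```bash
python3 -m handwheel '[{"claw":-1,"tx":-0.0048,"ty":0.0002,"tz":0,"roll":-0.07},{"claw":-1,"tx":-0.0048,"ty":0.0002,"tz":0,"roll":-0.07},{"claw":-1,"tx":-0.0048,"ty":0.0002,"tz":0,"roll":-0.07},{"claw":-1,"tx":-0.0048,"ty":0.0002,"tz":0,"roll":-0.07},{"claw":-1,"tx":-0.0048,"ty":0.0002,"tz":0,"roll":-0.07},{"claw":-1,"tx":-0.0048,"ty":0.0002,"tz":0,"roll":-0.07},{"claw":-1,"tx":-0.0048,"ty":0.0002,"tz":0,"roll":-0.07},{"claw":-1,"tx":-0.0048,"ty":0.0002,"tz":0,"roll":-0.07}]'
python3 -m handwheel '[{"claw":-1,"tx":-0.0048,"ty":0.0002,"tz":0,"roll":-0.07},{"claw":-1,"tx":-0.0048,"ty":0.0002,"tz":0,"roll":-0.07},{"claw":-1,"tx":-0.0048,"ty":0.0002,"tz":0,"roll":-0.07},{"claw":-1,"tx":-0.0041,"ty":0.0001,"tz":0,"roll":-0.06},{"claw":-1,"tx":-0.0034,"ty":0.0001,"tz":0,"roll":-0.05},{"claw":-1,"tx":-0.002,"ty":0,"tz":0,"roll":-0.03},{"claw":-1,"tx":-0.0014,"ty":0,"tz":0,"roll":-0.02},{"claw":-1,"tx":0,"ty":0,"tz":0,"roll":0}]'
python3 - <<'E'
from h import *
cv2.imwrite('pics/w11.png',eyes.snapshot('wrist')[:,:,::-1])
cv2.imwrite('pics/t11.png',eyes.snapshot('top')[:,:,::-1])
E
```

```text
clock: 14.85
eef_pos: [0.4912, -0.1986, 0.1505]
orientation: [-0.825, -3.031, 0.0]
force: [-0.8, 0.6, -3.1]
gripper_width: 0.0036
clock: 15.85
eef_pos: [0.5149, -0.207, 0.1507]
orientation: [-0.256, -3.131, -0.0]
force: [0.4, 1.6, -2.8]
gripper_width: 0.0033
```

View pics/w11.png

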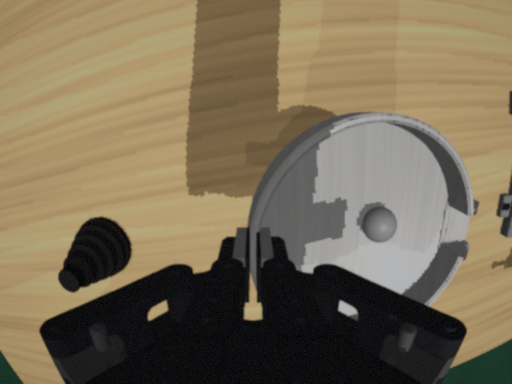

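View pics/t11.png

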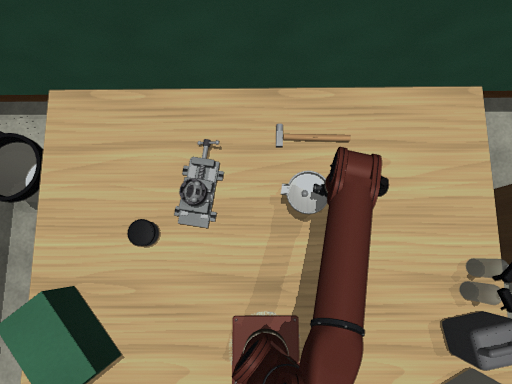

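```bash
python3 -m handwheel '[{"claw":-1,"tx":0.0003,"ty":0.001,"tz":0,"roll":0},{"claw":-1,"tx":0.0009,"ty":0.003,"tz":0,"roll":0},{"claw":-1,"tx":0.0015,"ty":0.005,"tz":0,"roll":0},{"claw":-1,"tx":0.002,"ty":0.007,"tz":0,"roll":0},{"claw":-1,"tx":0.0026,"ty":0.009,"tz":0,"roll":0},{"claw":-1,"tx":0.0029,"ty":0.01,"tz":0,"roll":0},{"claw":-1,"tx":0.0029,"ty":0.01,"tz":0,"roll":0},{"claw":-1,"tx":0.0029,"ty":0.01,"tz":0,"roll":0}]'
python3 - <<'E'
from h import *
cv2.imwrite('pics/w12.png',eyes.snapshot('wrist')[:,:,::-1])
E
```

```text
clock: 16.95
eef_pos: [0.5079, -0.1492, 0.1508]
orientation: [0.255, 3.131, 0.0]
force: [-0.2, 0.5, -3.7]
gripper_width: 0.003
```

View pics/w12.png

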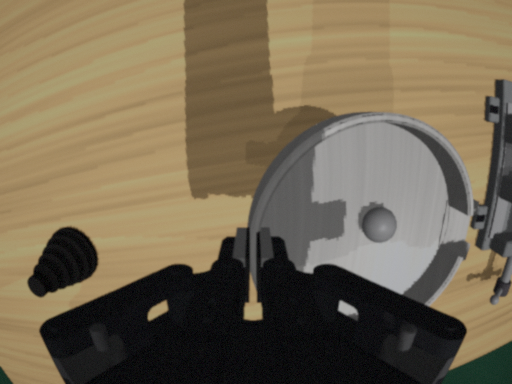

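```bash
python3 -m handwheel '[{"claw":-1,"tx":0.0023,"ty":0.008,"tz":0,"roll":0},{"claw":-1,"tx":0.0029,"ty":0.01,"tz":0,"roll":0},{"claw":-1,"tx":0.0029,"ty":0.01,"tz":0,"roll":0},{"claw":-1,"tx":0.0029,"ty":0.01,"tz":0,"roll":0},{"claw":-1,"tx":0.0029,"ty":0.01,"tz":0,"roll":0},{"claw":-1,"tx":0.0029,"ty":0.01,"tz":0,"roll":0},{"claw":-1,"tx":0.0029,"ty":0.01,"tz":0,"roll":0},{"claw":-1,"tx":0.0029,"ty":0.01,"tz":0,"roll":0}]'
python3 -m handwheel '[{"claw":-1,"tx":0.0029,"ty":0.01,"tz":0,"roll":0},{"claw":-1,"tx":0.0029,"ty":0.01,"tz":0,"roll":0},{"claw":-1,"tx":0.0026,"ty":0.009,"tz":0,"roll":0},{"claw":-1,"tx":0.002,"ty":0.007,"tz":0,"roll":0},{"claw":-1,"tx":0.0015,"ty":0.005,"tz":0,"roll":0},{"claw":-1,"tx":0.0009,"ty":0.003,"tz":0,"roll":0},{"claw":-1,"tx":0.0006,"ty":0.002,"tz":0,"roll":0},{"claw":-1,"tx":0,"ty":0.0,"tz":0,"roll":0}]'
python3 - <<'E'
from h import *
np.save('w13.npy',eyes.camera_info('wrist')['T'])
cv2.imwrite('pics/w13.png',eyes.snapshot('wrist')[:,:,::-1])
t=eyes.snapshot('top');cv2.imwrite('pics/t13f.png',t[:,:,::-1]);cv2.imwrite('pics/t13.png',cv2.resize(t[130:240,170:320],None,fx=5,fy=5,interpolation=cv2.INTER_CUBIC)[:,:,::-1])
s=eyes.snapshot('side');cv2.imwrite('pics/s13f.png',s[:,:,::-1]);cv2.imwrite('pics/s13.png',cv2.resize(s[140:270,170:330],None,fx=4.5,fy=4.5,interpolation=cv2.INTER_CUBIC)[:,:,::-1])
E
```

```text
clock: 18.0
eef_pos: [0.4982, -0.0688, 0.1507]
orientation: [-0.255, -3.131, -0.0]
force: [0.9, -0.3, -3.3]
gripper_width: 0.0031
clock: 19.0
eef_pos: [0.4926, -0.0219, 0.1507]
orientation: [0.256, 3.131, 0.0]
force: [-0.8, 0.1, -3.6]
gripper_width: 0.0031
```

View pics/w13.png

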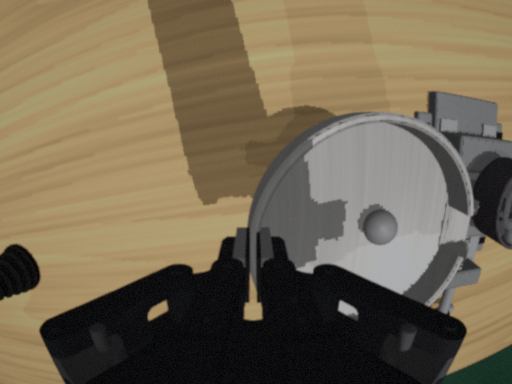

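View pics/t13.png

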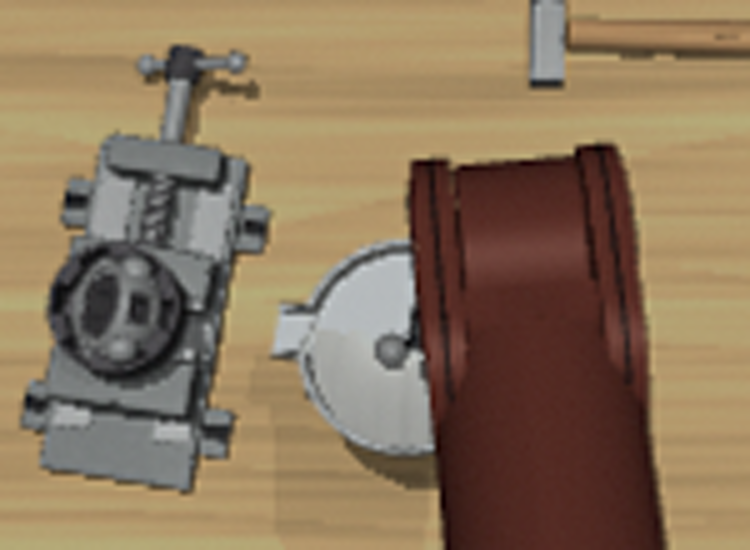

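View pics/s13.png

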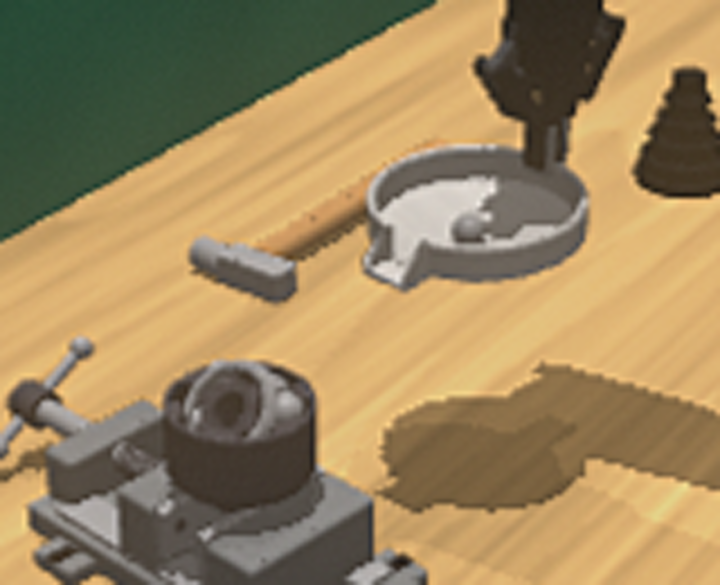

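```bash
python3 - <<'E'
from h import *
def tri(a,b):
    o1,d1=ray('top',*a);o2,d2=ray('side',*b)
    A=np.c_[d1,-d2]; s=np.linalg.lstsq(A,o2-o1,rcond=None)[0]; p,q=o1+d1*s[0],o2+d2*s[1]; return ((p+q)/2).round(4),np.linalg.norm(p-q).round(4)
T=lambda x,y:(170+x/5-.4,130+y/5-.4); S=lambda x,y:(170+x/4.5-.4,140+y/4.5-.4)
print('lip',tri(T(277,332),S(386,271)))
print('ball',tri(T(391,352),S(468,227)))
print('bell centre',tri(T(117,312),S(238,405)))
# hidden: dish fit in wrist at rim top
for z in (.188,.194,.197):
    c=eyes.camera_info('wrist'); print(z,at('wrist',472,200,z,c), at('wrist',370,112,z,c),at('wrist',380,226,z-.022,c))
print('lip top at z .17',at('top',*T(277,332),.17), 'side',at('side',*S(386,271),.17))
# window
print('win',at('top',*T(141,307),.144))
E
```

```text
lip (array([0.5147, 0.1288, 0.1748]), np.float64(0.0002))
ball (array([0.5015, 0.0544, 0.1773]), np.float64(0.0016))
bell centre (array([0.5379, 0.2439, 0.1292]), np.float64(0.0051))
0.188 [0.49183022 0.11473728 0.188     ] [0.4337451  0.04652306 0.188     ] [0.50588212 0.05727154 0.166     ]
0.194 [0.48910499 0.10940419 0.194     ] [0.43347093 0.04406846 0.194     ] [0.50300854 0.05475305 0.172     ]
0.197 [0.48774237 0.10673764 0.197     ] [0.43333385 0.04284116 0.197     ] [0.50157175 0.0534938  0.175     ]
lip top at z .17 [0.51536365 0.12923757 0.17      ] side [0.51968164 0.12141899 0.17      ]
win [0.53664262 0.22367163 0.144     ]
```

```bash
python3 -m handwheel '[{"claw":-1,"tx":0,"ty":0.001,"tz":0,"roll":0},{"claw":-1,"tx":-0.0002,"ty":0.003,"tz":0.0002,"roll":0},{"claw":-1,"tx":-0.0003,"ty":0.005,"tz":0.0003,"roll":0},{"claw":-1,"tx":-0.0005,"ty":0.007,"tz":0.0005,"roll":0},{"claw":-1,"tx":-0.0005,"ty":0.009,"tz":0.0005,"roll":0},{"claw":-1,"tx":-0.0005,"ty":0.008,"tz":0.0005,"roll":0},{"claw":-1,"tx":-0.0005,"ty":0.006,"tz":0.0005,"roll":0},{"claw":-1,"tx":-0.0003,"ty":0.004,"tz":0.0003,"roll":0}]'
python3 -m handwheel '[{"claw":-1,"tx":-0.0001,"ty":0.002,"tz":0.0002,"roll":0},{"claw":-1,"tx":0,"ty":0,"tz":0,"roll":0},{"claw":-1,"tx":0,"ty":0,"tz":0,"roll":0}]'
python3 - <<'E'
from h import *
cv2.imwrite('pics/w14.png',eyes.snapshot('wrist')[:,:,::-1])
t=eyes.snapshot('top');cv2.imwrite('pics/t14.png',cv2.resize(t[130:240,170:320],None,fx=5,fy=5,interpolation=cv2.INTER_CUBIC)[:,:,::-1])
s=eyes.snapshot('side');cv2.imwrite('pics/s14.png',cv2.resize(s[140:270,170:330],None,fx=4.5,fy=4.5,interpolation=cv2.INTER_CUBIC)[:,:,::-1])
E
```

```text
clock: 20.15
eef_pos: [0.5024, 0.0205, 0.1479]
orientation: [-0.255, -3.131, -0.0]
force: [0.1, -0.4, -4.0]
gripper_width: 0.0033
clock: 20.52
eef_pos: [0.5028, 0.0217, 0.1478]
orientation: [0.256, 3.131, -0.0]
force: [0.2, 0.8, -3.2]
gripper_width: 0.0033
```

View pics/w14.png

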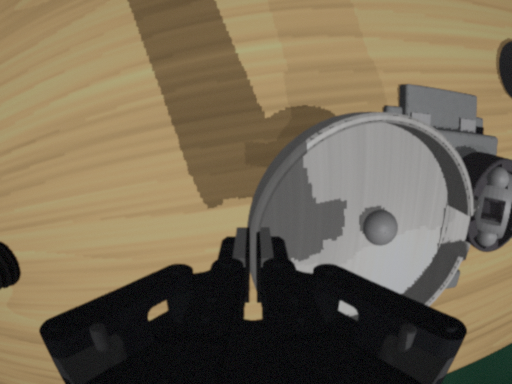

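View pics/t14.png

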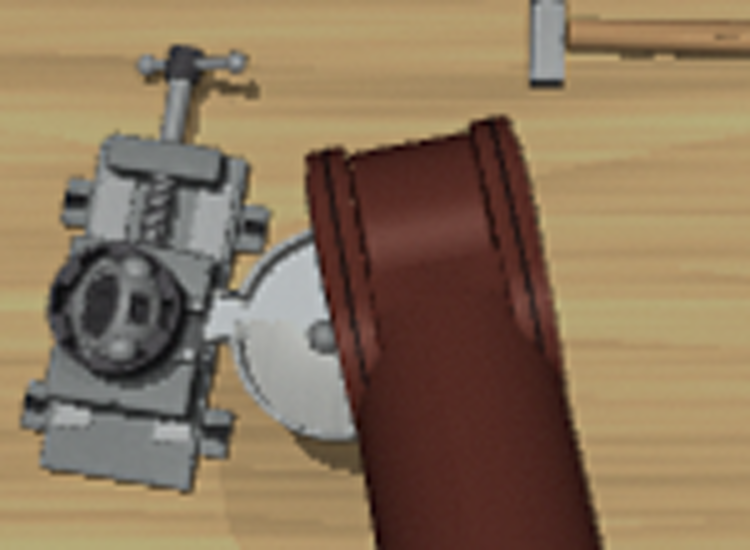

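View pics/s14.png

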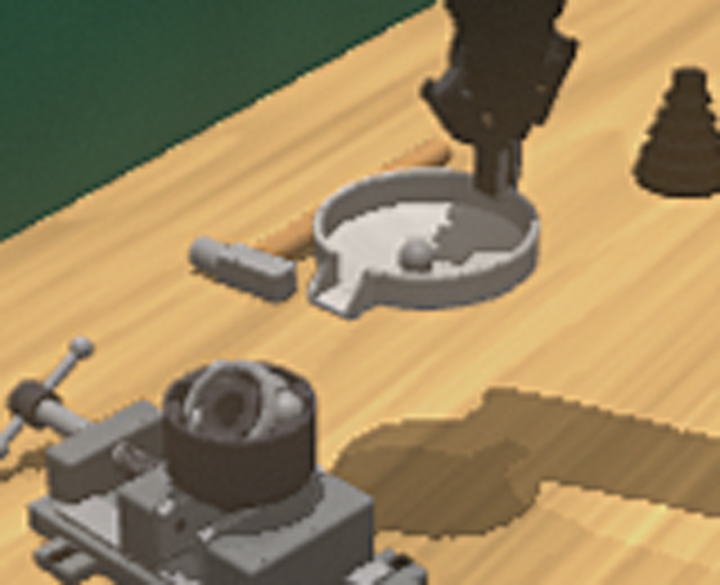

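```bash
python3 -m handwheel '[{"claw":-1,"tx":-0.0001,"ty":0.001,"tz":0,"roll":0},{"claw":-1,"tx":-0.0002,"ty":0.003,"tz":0.0002,"roll":0},{"claw":-1,"tx":-0.0003,"ty":0.005,"tz":0.0003,"roll":0},{"claw":-1,"tx":-0.0004,"ty":0.006,"tz":0.0003,"roll":0},{"claw":-1,"tx":-0.0004,"ty":0.006,"tz":0.0003,"roll":0},{"claw":-1,"tx":-0.0004,"ty":0.006,"tz":0.0003,"roll":0},{"claw":-1,"tx":-0.0003,"ty":0.005,"tz":0.0002,"roll":0},{"claw":-1,"tx":-0.0003,"ty":0.004,"tz":0.0002,"roll":0}]'
python3 -m handwheel '[{"claw":-1,"tx":-0.0001,"ty":0.003,"tz":0.0002,"roll":0},{"claw":-1,"tx":0,"ty":0.002,"tz":0,"roll":0},{"claw":-1,"tx":0,"ty":0.001,"tz":0,"roll":0},{"claw":-1,"tx":0,"ty":0,"tz":0,"roll":0},{"claw":-1,"tx":0,"ty":0,"tz":0,"roll":0},{"claw":-1,"tx":0,"ty":0,"tz":0,"roll":0}]'
python3 - <<'E'
from h import *
cv2.imwrite('pics/w15.png',eyes.snapshot('wrist')[:,:,::-1])
t=eyes.snapshot('top');cv2.imwrite('pics/t15.png',cv2.resize(t[130:240,170:320],None,fx=5,fy=5,interpolation=cv2.INTER_CUBIC)[:,:,::-1])
s=eyes.snapshot('side');cv2.imwrite('pics/s15.png',cv2.resize(s[140:270,170:330],None,fx=4.5,fy=4.5,interpolation=cv2.INTER_CUBIC)[:,:,::-1])
E
```

```text
clock: 21.68
eef_pos: [0.511, 0.0575, 0.1459]
orientation: [-0.255, -3.131, -0.0]
force: [0.1, -0.5, -3.1]
gripper_width: 0.0029
clock: 22.42
eef_pos: [0.512, 0.0629, 0.1457]
orientation: [-0.256, -3.131, -0.0]
force: [0.9, -0.2, -3.0]
gripper_width: 0.0031
```

View pics/w15.png

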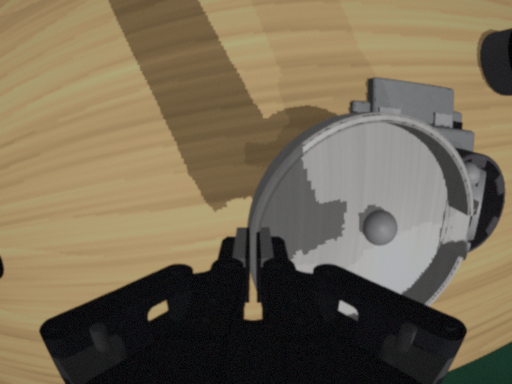

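View pics/t15.png

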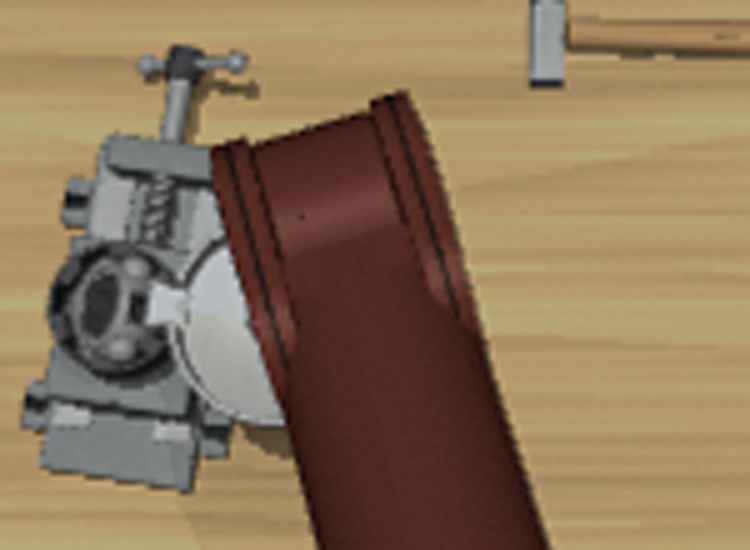

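View pics/s15.png

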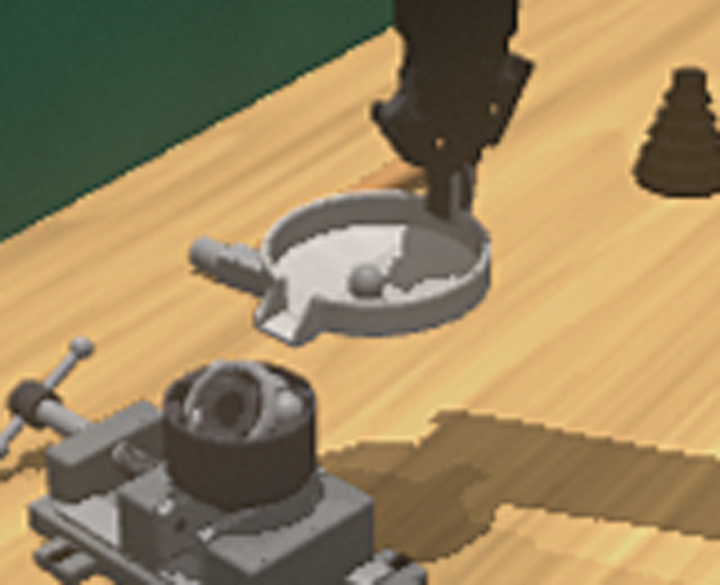

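```bash
python3 - <<'E'
from h import *
def tri(a,b):
    o1,d1=ray('top',*a);o2,d2=ray('side',*b)
    A=np.c_[d1,-d2]; s=np.linalg.lstsq(A,o2-o1,rcond=None)[0]; p,q=o1+d1*s[0],o2+d2*s[1]; return ((p+q)/2).round(4),np.linalg.norm(p-q).round(4)
T=lambda x,y:(170+x/5-.4,130+y/5-.4); S=lambda x,y:(170+x/4.5-.4,140+y/4.5-.4)
for a,b in [((150,303),(278,327)),((152,303),(278,329)),((148,303),(280,326))]: print('lip',tri(T(*a),S(*b)))
s=robot.get_state(); R=cv2.Rodrigues(s['orientation'])[0]; print(R.round(3))
p=s['eef_pos']; print('lip from tcp',p+R@[0,.0675+.088,0])
print('window proj side', proj('side',(.5355,.222,.144)), 'lip side pred z.169',proj('side',(.534,.214,.169)),proj('side',(.534,.214,.18)))
print('S lip px',S(278,327),'cage top px',S(235,362))
print('cage top pt',at('side',*S(240,360),.155))
# dish rim plane from side ellipse: far/near/left/right
c=eyes.camera_info('wrist')
print('ball ',[at('wrist',380,227,z,c).round(4) for z in (.165,.17,.175)])
print('centre pred',p+R@[0,.0675,0])
E
```

```text
lip (array([0.5348, 0.2132, 0.169 ]), np.float64(0.001))
lip (array([0.5353, 0.2123, 0.167 ]), np.float64(0.0007))
lip (array([0.5338, 0.2138, 0.1705]), np.float64(0.0027))
[[-0.987  0.162  0.   ]
 [ 0.162  0.987 -0.   ]
 [-0.    -0.    -1.   ]]
lip from tcp [0.53724971 0.21643564 0.14574193]
window proj side (np.float64(229.08867108171103), np.float64(221.71111294533986)) lip side pred z.169 (np.float64(231.24198697557688), np.float64(212.43548749166573)) (np.float64(231.1946161539811), np.float64(208.79645786547036))
S lip px (231.37777777777777, 212.26666666666668) cage top px (221.82222222222222, 220.04444444444445)
cage top pt [0.54406897 0.23713787 0.155     ]
ball  [array([0.5241, 0.1408, 0.165 ]), array([0.5216, 0.1387, 0.17  ]), array([0.5192, 0.1366, 0.175 ])]
centre pred [0.52297554 0.12960104 0.1457423 ]
```

```bash
python3 -m handwheel '[{"claw":-1,"tx":0,"ty":0,"tz":0,"roll":0},{"claw":-1,"tx":0,"ty":0,"tz":0,"roll":0},{"claw":-1,"tx":0,"ty":0,"tz":0,"roll":0},{"claw":-1,"tx":0,"ty":0,"tz":0,"roll":0},{"claw":-1,"tx":0,"ty":0,"tz":0,"roll":0},{"claw":-1,"tx":0,"ty":0,"tz":0,"roll":0},{"claw":-1,"tx":0,"ty":0,"tz":0,"roll":0},{"claw":-1,"tx":0,"ty":0,"tz":0,"roll":0}]'
python3 - <<'E'
from h import *
a=eyes.snapshot('wrist')[:,:,::-1].astype(int); b=cv2.imread('pics/w15.png').astype(int)
print('pixels changed in dish',(abs(a-b)[100:300,250:475].max(2)>25).sum())
cs=cv2.HoughCircles(cv2.cvtColor(a.astype(np.uint8),cv2.COLOR_BGR2GRAY)[190:265,340:420],cv2.HOUGH_GRADIENT,1,30,param1=80,param2=12,minRadius=12,maxRadius=22); print(cs+np.array([340,190,0]) if cs is not None else None)
E
```

```text
clock: 23.58
eef_pos: [0.512, 0.063, 0.1457]
orientation: [-0.255, -3.131, -0.0]
force: [0.4, 0.7, -3.6]
gripper_width: 0.0031
pixels changed in dish 80
[[[379.5 226.5  18. ]]]
```

Still and stable; I'm handing it in.

```bash
python3 -c "
from bench import robot
print(robot.finish_job())"
```

```text
the job is handed in; nothing more can be done
None
```

I picked the dish up by its rim opposite the lip and lifted it. Then I turned it about 81° around its own centre and carried it to the joint, and it was still held there, level and still, when I handed the job in at about 24 s. The robot reports no verdict, so these are only my own measurements.

**Last checks, from the top and side views:**

| Check | Measured | Allowed |
|---|---|---|
| Horizontal distance from lip end to window | about 9 mm | under 30 mm |
| Lip end above window | about 25 mm | 0–40 mm |
| Lip heading, against the vice's +x | within 2–3° | 15° |
| Dish tilt, lip end slightly low | 0.6–1° | 6° |
| Ball from the dish's middle | about 10 mm | under 20 mm |

- **Window position:** the lip end hid the window at the end, so I used its position measured earlier. The estimates of it agreed to about 4 mm.
- **Stillness:** over the last second the arm's pose and the opening did not change. The dish picture was almost the same, with 80 pixels differing.
- **Contact:** I saw no sign of contact with the vice or joint in the force readings or the pictures.

**What failed or disagreed:**
- **First grasp:** the first close caught nothing. The fingertips really sit about 30 mm above the TCP height the robot reports. I opened, went lower by looking at the side view, and the second close held on the wall, though it read about 3 mm for a wall given as 5 mm.
- **Ball position:** the ball measured about 6 mm off the dish's middle even before I touched it. Part of the final 10 mm may therefore be measurement error.

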